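# Gauge the blind bore of a moulded hub cap with a rod depth gauge

## Task

Take the depth of the blind bore in the hub cap that sits in the inspection nest: pick up the rod depth gauge, stand its base bar flat across the cap's rim with the rod over the bore, then slide the rod down into the bore until you feel it bottom on the bore's floor, pressing only gently (5 N or so is plenty) because the floor is thin plastic. Leave the gauge standing there with the rod down on the floor so that the depth can be read off, leave the cap in its nest, and do not disturb the other things on the bench.

Things in the scene. Friction and masses are not known exactly. Their poses are not given: they have to be found in the camera images.
- gauge: rod depth gauge, all steel, 0.34 kg: a base bar 120 long (its x) x 24 wide (its y) x 12 mm high; on its middle a guide barrel 15 mm in diameter (17 mm at its foot) whose top is 30 mm above the bar's underside; through barrel and bar slides a rod. Stands upright on the bench at the start. Origin: centre of the bar's underside, z up along the rod. The rod's head is the place to hold it: pulling the rod's head up brings the rod to its upper stop and then lifts the whole gauge
- rod (a joint): travel of the rod in the gauge, m: 0 = drawn up to its stop (tip 5 mm inside the bar, above the bar's underside), grows as the rod slides down, at most 0.050; the tip stands out (value - 0.005) below the bar's underside. A friction fit holds the rod wherever it is left and takes about 2.5 N to slide, much less than the felt stop at the bore's floor
- rod_head (a point): middle of the rod's knurled round head, 18 mm in diameter and 20 mm high, at the rod's upper end; with travel 0 it lies 94 mm above the bar's underside, and 54 mm of bare rod, 6 mm in diameter, shows between the head and the barrel
- rod_tip (a point): centre of the rod's flat lower end, 6 mm in diameter
- cap: moulded plastic hub cap, round, open upwards, 100 mm in outer diameter and 42 mm high, 0.12 kg, loose in the nest with about 1.5 mm of play; its flat rim, 4.5 mm wide, is the face the gauge stands on, any way round. Origin: centre of its underside; rim plane at z = 42 mm
- bore_mouth (a point): centre of the mouth of the blind bore in the cap's central hub (hub 30 mm in diameter, ribs round it, its top face 39 mm above the cap's underside, so 3 mm below the rim plane). The bore is 13 mm in diameter, and its depth is not known beforehand and its floor (bore_floor, top face floor_top) is not measured for you, only felt: the floor lies somewhere between 20 and 36 mm below the rim plane
- nest: inspection nest fixed to the bench: aluminium plate 150 x 130 x 10 mm with four upright dowels 14 mm high round the cap. Origin: centre of its underside; the cap stands on its upper face
- lid_stack: bystander: stack of three moulded lids, 98 mm in diameter, 90 mm high, origin at the centre of its underside
- spray_bottle: bystander: white trigger spray bottle, 80 mm in diameter, 220 mm high, origin at the centre of its underside
- tape_roll: bystander: roll of tape lying flat, 84 mm in diameter, 25 mm high, origin at the centre of its underside
Things that resemble listed ones, but are neither listed nor needed, are in the scene too. What is shaped like the gauge but green or red is not meant.

How it is judged:
By the outcome, as a careful person would: the job done as asked, in the order asked, and still so for the second after the job is handed in, with the robot touching nothing.
It also fails if it takes over 48 s, if anything falls off the work surface, if the arm or the gripper's body presses on something with over 40 N, if the wrist force passes 120 N, or if a joint passes its speed limit or range.

## Robot

A 6-joint arm with a two-finger parallel gripper is mounted at the origin on the work surface. World frame = base frame: x ahead of the robot, y to its left, z up, the work surface at z = 0. Lengths are in mm, angles in rad, forces in N, time in s.
With the tool pointing down it reaches from about 350 to 875 mm from the base axis. Payload 15.5 kg.
Tool frame: the origin (TCP) lies at the very end of the fingers, on their centre line; the grasp point (between the pads) lies 19 mm behind it; y points along the fingers, x is the direction in which the jaws open and shut, and the axes are right-handed (so a half turn about y gives the same grasp; the last joint's range is limited). The gripper opens to 85 mm and grips with 20 to 120 N. Pads are 22 mm wide; open, the fingers measure 114 mm over their backs; the gripper's body (76 mm by 85 mm) begins 54 mm behind the grasp point. The pads swing forward as they close: fully open they stand 13 mm farther back than shut.
Start: joints at [1.099, 0.494, 1.345, -0, 1.302, -0.096], TCP at [229.962, 581.157, 231.277] pointing down, gripper open.
Joint ranges: [-2.91, 2.91], [-0.82, 2.16], [0.22, 2.67], [-1.22, 4.37], [0.12, 2.79], [-3.08, 3.08]. Speed limits (rad/s): [1.89, 1.89, 2.57, 3.01, 3.01, 3.01].

## Interface

Orientations are given as a 3x3 rotation matrix whose columns are the frame's x, y, z axes.
In Python, from station import robot gives the robot as it stands.
- The arm moves only by the tool apply_moves, never from a script. Its argument "targets" is a list of rows, each an object of numbers: "dx", "dy", "dz": the shift along the tool's x, y, z in m; "twist": the turn about the tool's y in rad. In form: [{"dx": .., "dy": .., "dz": .., "twist": ..}, ...]. A call has 1 to 10 rows; each row is the pose to reach, as a shift and turn from the pose commanded when the call began, along the tool's axes at that moment; what a row does not reach only later rows make up. A row lasts 1/10 s, in which the tool goes at most 50 mm and 8.59 degrees, less where a joint would pass 70% of its speed; a pose out of reach is approached as far as the arm can. A call with a gripper value outside its range is refused whole. "fingers" is the opening, from 0 (shut) to 1 (fully open), set as the call begins (left out, the last holds). The fingers move at their own pace and stop on an object; "grip_force" is the grip in N (left out, the last holds). Time passes only in rows, so rows that repeat a pose let the fingers close. It gives the time, the measured TCP pose, the force and the opening at its end, in the units of the state.
- robot.get_obs(): the state, without advancing time (a new reading comes with each control period).
- robot.read_camera(name): name is "scene" or "top" or "wrist"; returns a dict with "pixels" (420x560x3 uint8, red, green, blue), "range_z" (420x560 float32, mm along the optical axis (not along the pixel's ray), 0 where there is no reading), "camera_matrix" (3x3 intrinsics, pixels), "pose" (4x4, takes a point from camera to world coordinates). Camera axes: x right, y down, z forward; pixel columns grow to the right and rows downward; lengths in mm; the calibration is good to about 2 mm. A picture is of the moment at which its call begins.
- robot.close_job(): hands the job in, once; it reports no verdict.
The state is a dict: "time_s": time; "q": joint angles; "qd": joint speeds; "joint_torque": joint torques, N m; "position": TCP position; "orientation": TCP orientation; "force": force on the tool from outside, world axes, zero at the start; "wrist_torque": the same for the moment, N m; "width": finger opening in mm.
Only numpy, scipy, OpenCV 4.12 (cv2) and the standard library are available. Lean on these libraries where they do the work, as an engineer would, in place of code of your own. Each camera call takes 0.05 s, during which the arm holds its last target.

## Working session

There is one attempt and no reset: what is moved stays moved. The work goes in short steps, Python scripts to look and compute and a tool call to move; the robot and the scene stay as the last step left them, time stands still between calls to the robot, and variables do not carry over. Pictures are saved under pics/ and viewed, and the job is handed in when it is done.

Besides the shell and the picture viewer there is one more tool, called after "Call:" by a JSON object that holds its "op" and its "data", one argument or row to a line. apply_moves: Moves the arm, as the interface text tells. Its arguments: {"type":"object","properties":{"targets":{"type":"array"},"fingers":{"type":"number"},"grip_force":{"type":"number"}},"required":["targets"]}

```bash
ls; mkdir -p pics; cat > h.py <<'E'
import numpy as np, cv2
from station import robot
def snap(n,tag):
    c=robot.read_camera(n); cv2.imwrite(f'pics/{tag}.png',c['pixels'][:,:,::-1]); np.savez(f'pics/{tag}.npz',**c); return c
def load(tag): return dict(np.load(f'pics/{tag}.npz'))
def pt(c,u,v,z=None):
    K=c['camera_matrix'];P=c['pose']
    d=np.linalg.inv(K)@[u,v,1]
    if z is None:
        p=d*c['range_z'][int(round(v)),int(round(u))]
        return P[:3,:3]@p+P[:3,3]
    r=P[:3,:3]@d; return P[:3,3]+r*(z-P[2,3])/r[2]
def cloud(c):
    K=c['camera_matrix'];P=c['pose'];H,W=c['range_z'].shape
    u,v=np.meshgrid(np.arange(W),np.arange(H)); Z=c['range_z']
    p=np.stack([(u-K[0,2])/K[0,0]*Z,(v-K[1,2])/K[1,1]*Z,Z],-1)
    return p@P[:3,:3].T+P[:3,3]
def proj(c,p):
    P=np.linalg.inv(c['pose']);q=P[:3,:3]@np.array(p)+P[:3,3];q=c['camera_matrix']@q;return q[:2]/q[2]
E
python3 - <<'E'
from h import *
for n in ['scene','top','wrist']:
    c=snap(n,n+'0'); print(n,c['pose'].round(3).tolist(),c['camera_matrix'].tolist())
o=robot.get_obs()
for k in o: print(k,o[k])
E
```

```text
pics
scene [[-0.034, 0.581, -0.813, 1484.459], [0.999, 0.027, -0.023, -16.055], [0.009, -0.814, -0.581, 753.654], [0.0, 0.0, 0.0, 1.0]] [[479.19317271284655, 0.0, 278.66285866600566], [0.0, 479.19317271284655, 223.0515884280502], [0.0, 0.0, 1.0]]
top [[0.008, -0.991, 0.135, 380.495], [-1.0, -0.009, -0.008, -60.952], [0.01, -0.135, -0.991, 1384.032], [0.0, 0.0, 0.0, 1.0]] [[475.68474526158315, 0.0, 277.27829380869474], [0.0, 475.68474526158315, 217.7077223192122], [0.0, 0.0, 1.0]]
wrist [[0.367, 0.896, 0.25, 167.489], [0.93, -0.353, -0.099, 606.187], [-0.001, 0.268, -0.963, 374.511], [0.0, 0.0, 0.0, 1.0]] [[309.59515326765217, 0.0, 281.3265128021565], [0.0, 309.59515326765217, 205.93526484970266], [0.0, 0.0, 1.0]]
time_s 0.15
q [ 1.09845890e+00  4.94073852e-01  1.34599650e+00  1.27841250e-06
  1.30251300e+00 -9.55125807e-02]
qd [ 0.00075558 -0.00342702 -0.00261402  0.00044775  0.00119903 -0.0008136 ]
joint_torque [ 2.01970666e-03 -8.82537460e+01 -3.84071374e+01 -2.32312414e-04
  7.01751444e-03 -8.59571742e-05]
position [229.85377114 580.88980906 230.81385599]
orientation [[ 3.67970042e-01 -4.51833602e-04 -9.29837537e-01]
 [ 9.29837123e-01 -8.81660968e-04  3.67970307e-01]
 [-9.86062811e-04 -9.99999509e-01  9.57068341e-05]]
force [-0.65455712 -0.80656945  0.19302765]
wrist_torque [ 0.00774778 -0.03273422 -0.00342688]
width 85.03446617894136
```

View pics/scene0.png

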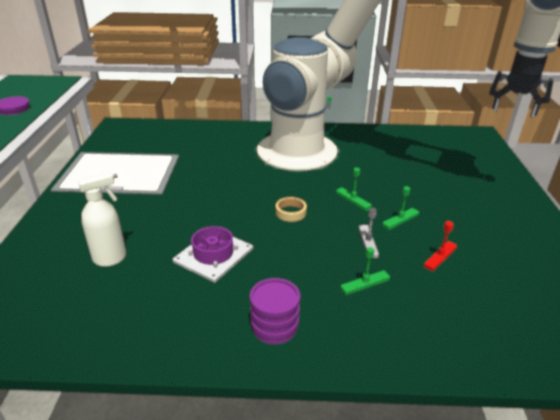

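View pics/top0.png

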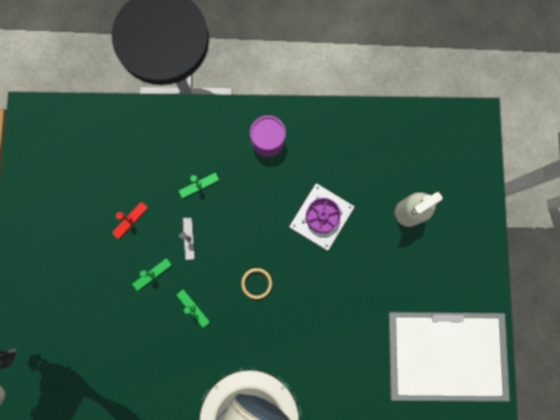

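View pics/wrist0.png

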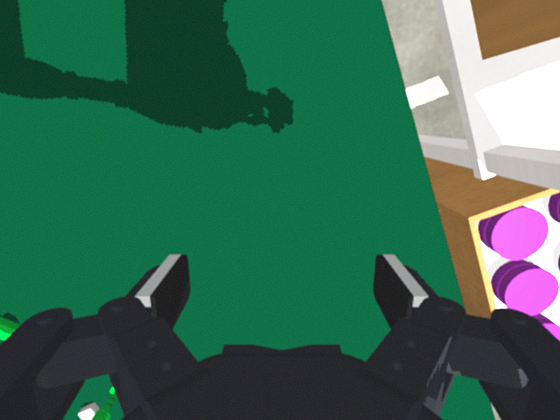

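Top view: the grey gauge bar is at about (188,239) and its head at (185,237). The nest with the purple cap is at (323,216). Green and red look-alikes stand around the gauge. Next I'll enlarge these areas.

```bash
python3 - <<'E'
from h import *
def crop(tag,x0,y0,w,h,s):
    i=cv2.imread(f'pics/{tag}.png')[y0:y0+h,x0:x0+w]; return cv2.resize(i,None,fx=s,fy=s,interpolation=cv2.INTER_CUBIC)
cv2.imwrite('pics/c1.png',np.hstack([crop('top0',160,200,60,75,6),crop('scene0',340,190,60,75,6)]))
cv2.imwrite('pics/c2.png',np.hstack([crop('top0',285,178,75,75,5),crop('scene0',170,215,90,75,5)[:, :425]]))
t=load('top0');s=load('scene0')
ct=cloud(t)
# gauge bar: range heights
print('top bar',pt(t,188,225),pt(t,189,254),pt(t,188,238),pt(t,185,237))
print('top cap', pt(t,323,216), pt(t,308,216),pt(t,296,222))
for n,c in(('top',t),('scene',s)):
    p=cloud(c); m=(c['range_z']>0)
    # cap rim points
    px=c['pixels'].astype(int)
    pur=(px[...,0]>px[...,1]+40)&(px[...,2]>px[...,1]+40)&m&(p[...,2]>45)&(p[...,2]<60)&(np.hypot(p[...,0]-p[...,0],0)==0)
    q=p[pur]; print(n,len(q),np.median(q,0))
E
```

```text
top bar [543.70719219 185.61905016  14.69417919] [459.90620736 179.91529954  14.89546677] [504.31280406 181.12809864  32.71701729] [500.87314371 177.4329703   99.08982443]
top cap [ 571.63234609 -204.03199909   29.40731562] [ 573.3988729  -161.968544     13.95998403] [ 555.43980319 -127.06905228   14.20268299]
top 177 [ 566.57065766 -198.36620382   50.73530711]
scene 901 [ 567.14619119 -209.73213364   51.08422699]
```

View pics/c1.png

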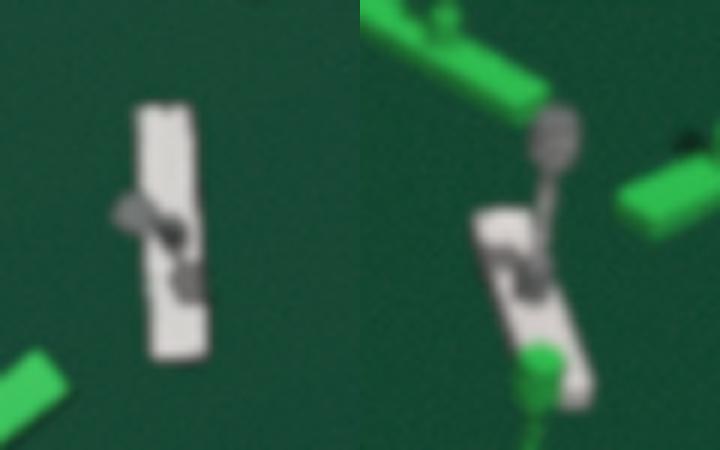

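View pics/c2.png

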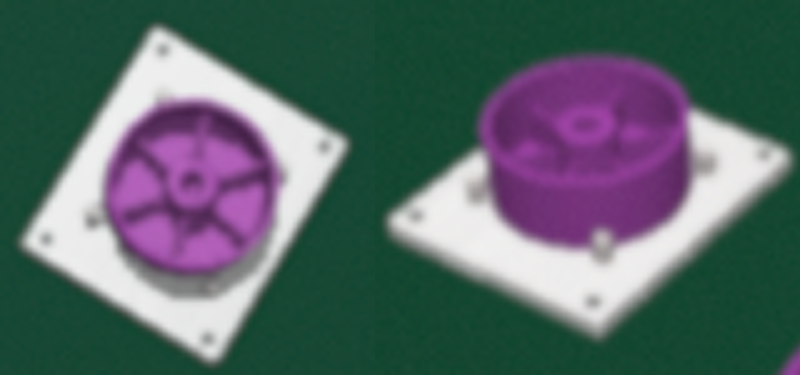

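```bash
cat >> h.py <<'E'
def ray(c,u,v):
    P=c['pose'];d=P[:3,:3]@(np.linalg.inv(c['camera_matrix'])@[u,v,1]);return P[:3,3],d/np.linalg.norm(d)
def tri(*a):
    A=np.zeros((3,3));b=np.zeros(3)
    for c,u,v in a:
        o,d=ray(c,u,v);M=np.eye(3)-np.outer(d,d);A+=M;b+=M@o
    x=np.linalg.solve(A,b); return x,[np.linalg.norm((np.eye(3)-np.outer(ray(*k)[1],ray(*k)[1]))@(x-k[0]['pose'][:3,3])) for k in a]
def move(target):
    o=robot.get_obs();R=np.array(o['orientation']);return (R.T@(np.array(target)-o['position'])/1000).round(4)
E
python3 - <<'E'
from h import *
t=load('top0');s=load('scene0')
h=tri((t,181.7,235.5),(s,372.5,212.5));print('head',h)
print('bar ends',pt(t,187.7,217.8,12),pt(t,190,259.5,12))
# cap: bore mouth crop top (191,183)/5 ; scene (587-375,124)/5
print('bore',tri((t,285+191/5,178+183/5),(s,170+(587-375)/5,215+124/5)))
for n,c,(u0,v0,u1,v1) in(('top',t,(300,195,345,240)),('scene',s,(185,220,240,270))):
    p=cloud(c);px=c['pixels'].astype(int)
    m=np.zeros(px.shape[:2],bool);m[v0:v1,u0:u1]=1
    pur=(px[...,0]>px[...,1]+30)&(px[...,2]>px[...,1]+30)&m&(p[...,2]>48)&(p[...,2]<58)
    q=p[pur];(cx,cy),r=cv2.minEnclosingCircle(q[:,:2].astype(np.float32));print(n,len(q),cx,cy,r,np.median(q[:,2]))
# other gauge heads
for u,v in((196,181),(120,216),(146,272),(190,311)): print('other',pt(t,u,v,104))
print('move to above head',h[0],move([h[0][0],h[0][1],225]))
E
```

```text
head (array([505.33550151, 186.90711593,  93.68885572]), [np.float64(0.6134640003005556), np.float64(0.6134640003005867)])
bar ends [565.08619377 187.67886684  12.        ] [444.32675221 177.0351004   12.        ]
bore (array([ 572.99712209, -201.98253872,   47.60442368]), [np.float64(0.7160389056938998), np.float64(0.7160389056938974)])
top 169 573.2398681640625 -202.21022033691406 49.096275329589844 51.67222334783105
scene 305 575.830810546875 -200.927978515625 52.03977966308594 51.31064767663611
other [654.66929701 151.71555766 104.        ]
other [555.90420843 354.21236997 104.        ]
other [405.79914005 277.14087514 104.        ]
other [304.45347907 156.61924765 104.        ]
move to above head [505.33550151 186.90711593  93.68885572] [-0.265   0.006  -0.4011]
```

Call:
{"op": "apply_moves", "data": {
  "targets": [
    {"dx": -0.015, "dy": 0, "dz": -0.02},
    {"dx": -0.04, "dy": 0, "dz": -0.06},
    {"dx": -0.07, "dy": 0, "dz": -0.105},
    {"dx": -0.1, "dy": 0, "dz": -0.15},
    {"dx": -0.13, "dy": 0, "dz": -0.195},
    {"dx": -0.16, "dy": 0, "dz": -0.24},
    {"dx": -0.19, "dy": 0, "dz": -0.285},
    {"dx": -0.22, "dy": 0, "dz": -0.33},
    {"dx": -0.245, "dy": 0, "dz": -0.37},
    {"dx": -0.265, "dy": 0, "dz": -0.4}
  ]
}}

```text
$.targets[0]: bad value
```

```bash
python3 - <<'E'
from h import *
c=snap('wrist','w1');o=robot.get_obs();print(o['time_s'],o['position'],o['force'],o['q']);print(c['pose'].round(3).tolist())
print(proj(c,[505.3,186.9,104]),proj(c,[505.3,186.9,0]))
E
```

```text
0.2 [229.8807779  580.97561776 230.91456365] [-0.1502689  -0.39547017  0.40011065] [ 1.09848913e+00  4.93991826e-01  1.34584985e+00 -1.05120848e-05
  1.30249044e+00 -9.55092785e-02]
[[0.367, 0.896, 0.25, 167.503], [0.93, -0.353, -0.099, 606.213], [-0.001, 0.269, -0.963, 374.588], [0.0, 0.0, 0.0, 1.0]]
[ 68.25833519 508.89356343] [112.15694626 428.76420223]
```

View pics/w1.png

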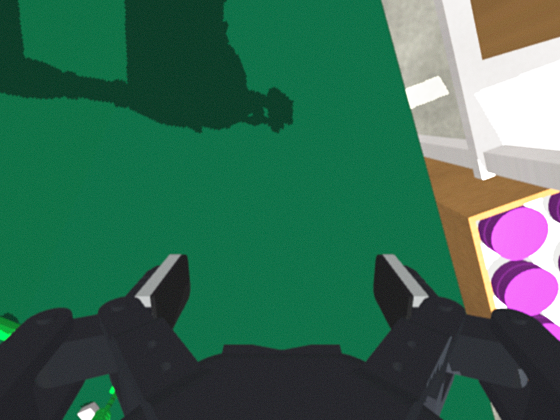

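The call was refused because every row needs a twist value, so nothing moved and the picture is unchanged.

Call:
{"op": "apply_moves", "data": {
  "targets": [
    {"dx": -0.015, "dy": 0, "dz": -0.02, "twist": 0},
    {"dx": -0.04, "dy": 0, "dz": -0.06, "twist": 0},
    {"dx": -0.07, "dy": 0, "dz": -0.105, "twist": 0},
    {"dx": -0.1, "dy": 0, "dz": -0.15, "twist": 0},
    {"dx": -0.13, "dy": 0, "dz": -0.195, "twist": 0},
    {"dx": -0.16, "dy": 0, "dz": -0.24, "twist": 0},
    {"dx": -0.19, "dy": 0, "dz": -0.285, "twist": 0},
    {"dx": -0.22, "dy": 0, "dz": -0.33, "twist": 0},
    {"dx": -0.245, "dy": 0, "dz": -0.37, "twist": 0},
    {"dx": -0.265, "dy": 0, "dz": -0.4, "twist": 0}
  ]
}}

```text
time_s: 1.2
position: [500.8, 192.0, 231.3]
orientation: [[0.368, 0.0, -0.93], [0.93, 0.0, 0.368], [0.0, -1.0, -0.0]]
force: [0.5, 0.6, 0.1]
width: 85.2
```

```bash
python3 - <<'E'
from h import *
c=snap('wrist','w2');o=robot.get_obs();print(o['time_s'],o['position'],o['force'],o['q']);print(c['pose'].round(3).tolist())
print(proj(c,[505.3,186.9,104]),proj(c,[505.3,186.9,0]))
E
```

```text
1.25 [505.07086188 186.70873517 231.40103762] [ 5.45263834 -7.25891687 -0.35127329] [ 0.2447045   0.37135094  1.56027866 -0.00260584  1.20795449 -0.94546361]
[[0.367, 0.896, 0.25, 438.419], [0.93, -0.354, -0.098, 217.155], [0.0, 0.269, -0.963, 375.094], [0.0, 0.0, 0.0, 1.0]]
[277.20627887 203.48661226] [278.24808007 181.42287451]
```

View pics/w2.png

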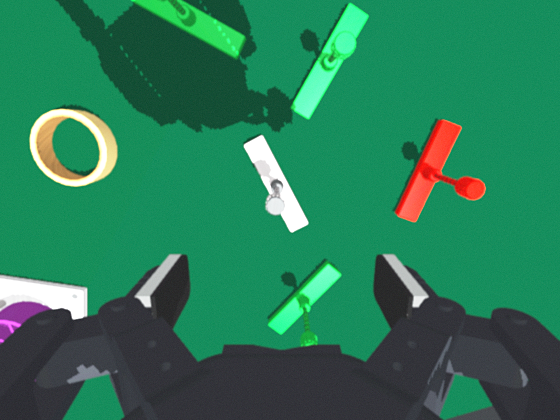

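The wrist picture shows the white/steel gauge with its head at about (275,204). I predicted (277,203). I'll zoom in to refine this.

```bash
python3 - <<'E'
from h import *
i=cv2.imread('pics/w2.png')[125:240,235:315]
cv2.imwrite('pics/c3.png',cv2.resize(i,None,fx=5,fy=5,interpolation=cv2.INTER_CUBIC))
c=load('w2');print([pt(c,u,v).round(1).tolist() for u,v in((272,200),(275,203),(276,205),(278,202))])
print(robot.get_obs()['position'])
E
```

```text
[[500.5, 183.7, 104.1], [504.1, 185.3, 104.4], [506.4, 185.3, 103.5], [504.5, 188.0, 103.0]]
[505.07086188 186.70873517 231.40103762]
```

View pics/c3.png

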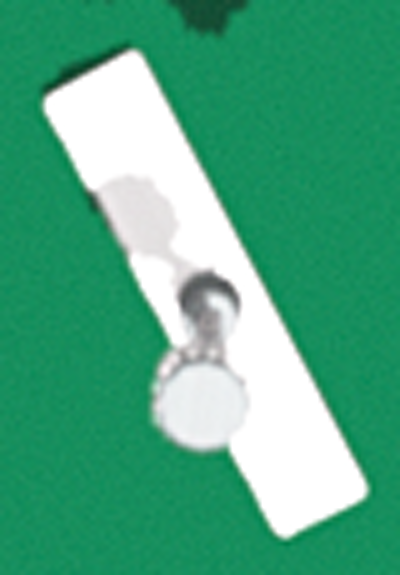

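```bash
python3 - <<'E'
from h import *
c=load('w2');print(pt(c,275.6,206,104),'tri',tri((c,275.6,206),(load('top0'),181.3,235)))
k=[pt(c,235+a/5,125+b/5,12) for a,b in((42,100),(140,47),(370,492),(285,540))]
print(np.array(k).round(1),np.mean(k,0)); d=k[3]-k[0]; print(np.degrees(np.arctan2(d[1],d[0])),np.linalg.norm(d))
R=np.array(robot.get_obs()['orientation'])
print(R)
for x,y in [pt(c,275.6,206,104)[:2],np.mean(k,0)[:2]]: print(move([x,y,77]))
E
```

```text
[506.9627656  184.66525059 104.        ] tri (array([505.17525036, 185.42381128, 110.68974615]), [np.float64(0.10371399503738318), np.float64(0.10371399503725495)])
[[448.7 166.2  12. ]
 [446.  191.8  12. ]
 [566.1 203.8  12. ]
 [570.2 179.7  12. ]] [507.76731754 185.37619423  12.        ]
6.317012509954112 122.2403851817119
[[ 3.70648221e-01  2.54001875e-03 -9.28769856e-01]
 [ 9.28772983e-01 -1.87671338e-03  3.70644337e-01]
 [-8.01591252e-04 -9.99995013e-01 -3.05470127e-03]]
[-0.0011  0.1544 -0.002 ]
[-1.000e-04  1.544e-01 -2.500e-03]
```

Call:
{"op": "apply_moves", "data": {
  "targets": [
    {"dx": -0.001, "dy": 0.02, "dz": -0.002, "twist": 0},
    {"dx": -0.001, "dy": 0.05, "dz": -0.002, "twist": 0},
    {"dx": -0.001, "dy": 0.085, "dz": -0.002, "twist": 0},
    {"dx": -0.001, "dy": 0.115, "dz": -0.002, "twist": 0},
    {"dx": -0.001, "dy": 0.138, "dz": -0.002, "twist": 0},
    {"dx": -0.001, "dy": 0.15, "dz": -0.002, "twist": 0},
    {"dx": -0.001, "dy": 0.154, "dz": -0.002, "twist": 0},
    {"dx": -0.001, "dy": 0.154, "dz": -0.002, "twist": 0}
  ],
  "fingers": 0.55,
  "grip_force": 40
}}

```text
time_s: 2.05
position: [501.6, 192.3, 77.5]
orientation: [[0.368, 0.0, -0.93], [0.93, 0.0, 0.368], [0.0, -1.0, -0.0]]
force: [-0.4, 0.5, 0.5]
width: 47.4
```

```bash
python3 - <<'E'
from h import *
c=snap('wrist','w3');o=robot.get_obs();print(o['time_s'],o['position'],o['force'],o['width']);
E
```

```text
2.1 [501.9467926  192.37897777  78.0079795 ] [-0.66714841  0.93505496 -0.40556194] 46.73095281489996
```

View pics/w3.png

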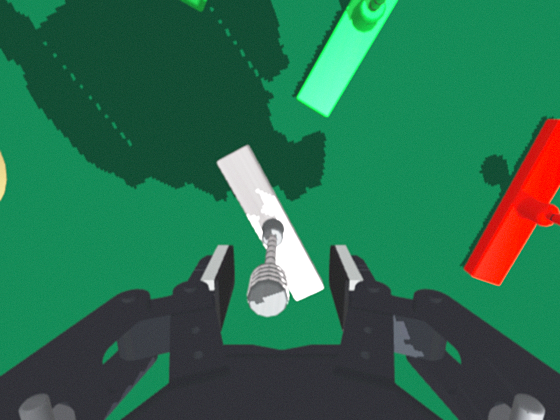

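```bash
python3 - <<'E'
from h import *
i=cv2.imread('pics/w3.png')[210:330,200:370]
cv2.imwrite('pics/c4.png',cv2.resize(i,None,fx=4.5,fy=4.5,interpolation=cv2.INTER_CUBIC))
c=load('w3');o=robot.get_obs()
print(proj(c,[507,185,104]),proj(c,[507,185,12]),c['pose'][:3,3])
R=np.array(o['orientation']);p=np.array(o['position'])
for u,v in((267,301),(267,299)): 
  q=pt(c,u,v,104);print(q,move([q[0],q[1],77]))
E
```

```text
[268.80986627 300.71781837] [273.76809019 228.30993982] [439.21083661 217.47001427 221.21879682]
[506.8419605  184.22441716 104.        ] [-0.0058  0.001  -0.0076]
[505.94012595 184.59307293 104.        ] [-0.0058  0.001  -0.0066]
```

View pics/c4.png

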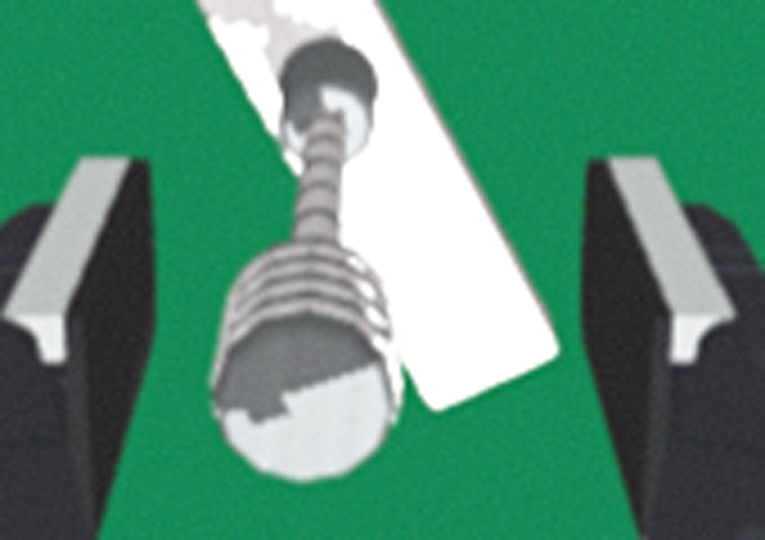

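Call:
{"op": "apply_moves", "data": {
  "targets": [
    {"dx": -0.003, "dy": 0, "dz": -0.0035, "twist": 0},
    {"dx": -0.0058, "dy": 0.0, "dz": -0.007, "twist": 0},
    {"dx": -0.0058, "dy": 0.0, "dz": -0.007, "twist": 0},
    {"dx": -0.0058, "dy": 0.0, "dz": -0.007, "twist": 0}
  ]
}}

```text
time_s: 2.5
position: [506.1, 184.1, 77.6]
orientation: [[0.368, 0.001, -0.93], [0.93, 0.0, 0.368], [0.0, -1.0, -0.0]]
force: [-1.0, -0.2, 0.4]
width: 46.8
```

```bash
python3 - <<'E'
from h import *
c=snap('wrist','w4');o=robot.get_obs();print(o['time_s'],o['position'],o['force'],o['width']);
i=c['pixels'][210:330,200:370,::-1]
cv2.imwrite('pics/c5.png',cv2.resize(i,None,fx=4.5,fy=4.5,interpolation=cv2.INTER_CUBIC))
E
```

```text
2.55 [505.94771107 184.16692119  77.49035903] [-0.01388945 -0.07128766  0.08055679] 46.68624254167015
```

View pics/c5.png

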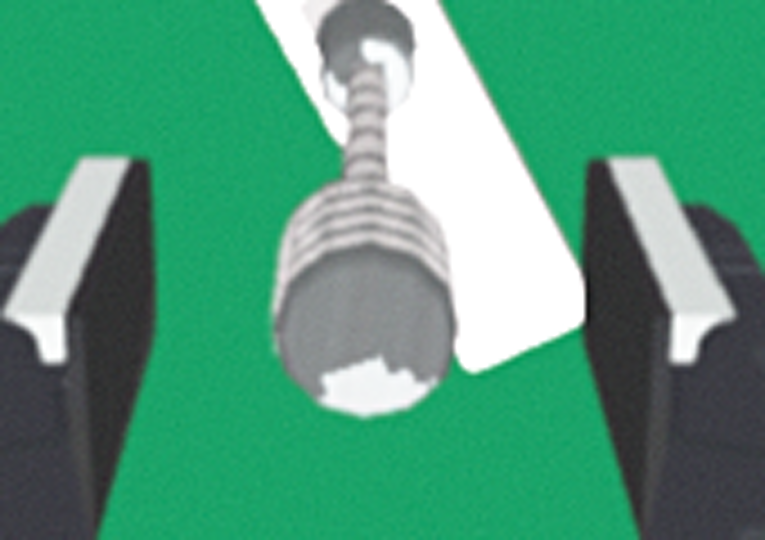

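```bash
python3 - <<'E'
from h import *
c=load('w4');x,y=505.95,184.17
for z in(77.5,96.5,104): 
  u=proj(c,[x,y,z]);print(z,u,(u-[200,210])*4.5)
print(pt(c,200+366/4.5,210+328/4.5,104), pt(c,200+366/4.5,210+328/4.5))
E
```

```text
77.5 [280.28121682 257.41970943] [361.26547569 213.38869242]
96.5 [280.17098244 275.67580596] [360.76942097 295.54112682]
104 [280.11899469 284.28558243] [360.53547609 334.28512092]
[505.52544734 184.89035608 104.        ] [505.4426895  184.92292437 104.15678853]
```

Aligned to within 1 mm, so I'll close the gripper.

Call:
{"op": "apply_moves", "data": {
  "targets": [
    {"dx": 0, "dy": 0, "dz": 0, "twist": 0},
    {"dx": 0, "dy": 0, "dz": 0, "twist": 0},
    {"dx": 0, "dy": 0, "dz": 0, "twist": 0},
    {"dx": 0, "dy": 0, "dz": 0, "twist": 0},
    {"dx": 0, "dy": 0, "dz": 0, "twist": 0},
    {"dx": 0, "dy": 0, "dz": 0, "twist": 0},
    {"dx": 0, "dy": 0, "dz": 0, "twist": 0}
  ],
  "fingers": 0,
  "grip_force": 45
}}

```text
time_s: 3.25
position: [505.8, 184.3, 77.3]
orientation: [[0.368, -0.0, -0.93], [0.93, 0.0, 0.368], [-0.0, -1.0, 0.0]]
force: [-1.2, -0.7, 1.8]
width: 15.8
```

Call:
{"op": "apply_moves", "data": {
  "targets": [
    {"dx": 0, "dy": -0.005, "dz": 0, "twist": 0},
    {"dx": 0, "dy": -0.015, "dz": 0, "twist": 0},
    {"dx": 0, "dy": -0.03, "dz": 0, "twist": 0},
    {"dx": 0, "dy": -0.05, "dz": 0, "twist": 0},
    {"dx": 0, "dy": -0.07, "dz": 0, "twist": 0},
    {"dx": 0, "dy": -0.085, "dz": 0, "twist": 0},
    {"dx": 0, "dy": -0.09, "dz": 0, "twist": 0},
    {"dx": 0, "dy": -0.09, "dz": 0, "twist": 0}
  ]
}}

```text
time_s: 4.05
position: [506.1, 184.3, 168.1]
orientation: [[0.368, 0.001, -0.93], [0.93, 0.0, 0.368], [0.001, -1.0, -0.001]]
force: [0.1, 0.6, -3.6]
width: 15.3
```

```bash
python3 - <<'E'
from h import *
c=snap('wrist','w5');o=robot.get_obs();print(o['time_s'],o['position'],o['force'],o['wrist_torque'],o['width']);
s=snap('scene','s5')
cv2.imwrite('pics/c6.png',cv2.resize(s['pixels'][150:270,310:460,::-1],None,fx=5,fy=5,interpolation=cv2.INTER_CUBIC))
E
```

```text
4.1 [505.74303344 184.20888535 167.29504525] [ 0.20819082 -0.3265905  -2.76113443] [-0.00837909  0.03915823  0.02811058] 15.390055049921068
```

View pics/w5.png

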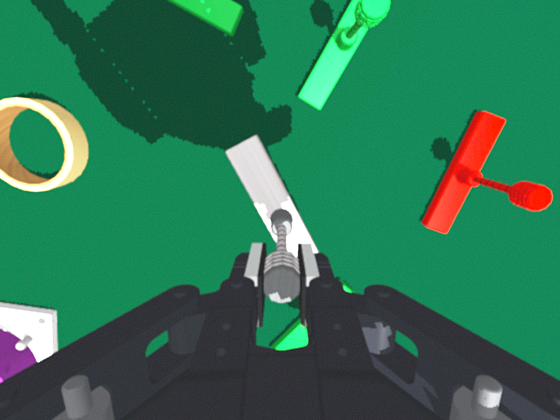

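View pics/c6.png

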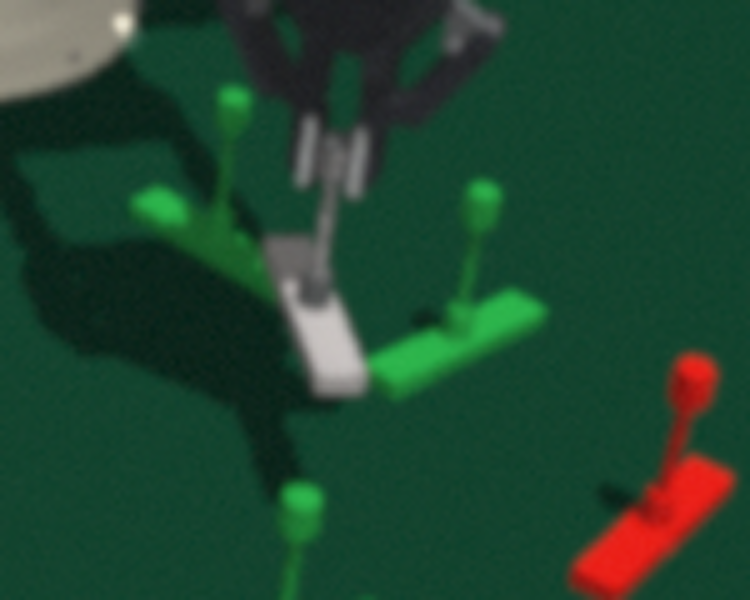

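```bash
python3 - <<'E'
from h import *
t=load('top0')
print('lid',pt(t,268,132,90),'bottle base',pt(t,410,213,100),'nozzle',pt(t,438,198,200),pt(t,418,208,200))
for T in ([570,-100,200],[655,-235,200]): print(move(T))
E
```

```text
lid [800.35177719 -43.86762507  90.        ] bottle base [ 572.21135711 -434.83338382  100.        ] nozzle [ 596.3984383  -478.02841531  200.        ] [ 570.24473928 -426.36257771  200.        ]
[-0.2405 -0.0332 -0.1645]
[-0.3347 -0.0332 -0.2932]
```

Call:
{"op": "apply_moves", "data": {
  "targets": [
    {"dx": -0.015, "dy": -0.005, "dz": -0.013, "twist": 0},
    {"dx": -0.04, "dy": -0.015, "dz": -0.035, "twist": 0},
    {"dx": -0.075, "dy": -0.025, "dz": -0.065, "twist": 0},
    {"dx": -0.11, "dy": -0.03, "dz": -0.096, "twist": 0},
    {"dx": -0.147, "dy": -0.03, "dz": -0.128, "twist": 0},
    {"dx": -0.184, "dy": -0.03, "dz": -0.161, "twist": 0},
    {"dx": -0.221, "dy": -0.03, "dz": -0.193, "twist": 0},
    {"dx": -0.258, "dy": -0.03, "dz": -0.226, "twist": 0},
    {"dx": -0.29, "dy": -0.03, "dz": -0.255, "twist": 0},
    {"dx": -0.315, "dy": -0.03, "dz": -0.276, "twist": 0}
  ]
}}

```text
time_s: 5.15
position: [646.7, -213.0, 195.8]
orientation: [[0.369, -0.001, -0.929], [0.929, 0.0, 0.369], [-0.0, -1.0, 0.001]]
force: [0.1, 0.5, -2.6]
width: 15.4
```

Call:
{"op": "apply_moves", "data": {
  "targets": [
    {"dx": -0.012, "dy": 0, "dz": -0.01, "twist": 0},
    {"dx": -0.018, "dy": 0, "dz": -0.015, "twist": 0},
    {"dx": -0.018, "dy": 0, "dz": -0.015, "twist": 0},
    {"dx": -0.018, "dy": 0, "dz": -0.015, "twist": 0},
    {"dx": -0.018, "dy": 0, "dz": -0.015, "twist": 0}
  ]
}}

```text
time_s: 5.65
position: [653.7, -231.1, 197.4]
orientation: [[0.367, -0.0, -0.93], [0.93, 0.0, 0.367], [0.0, -1.0, 0.0]]
force: [-0.8, 0.2, -4.2]
width: 15.4
```

```bash
python3 - <<'E'
from h import *
c=snap('wrist','w6');o=robot.get_obs();print(o['time_s'],o['position'],o['force'],o['wrist_torque'],o['width']);
print(proj(c,[573,-202,49]))
E
```

```text
5.7 [ 653.73706372 -231.20479999  197.44312393] [-0.04063099 -0.37463513 -3.57622261] [ 0.00251    -0.04220844  0.019297  ] 15.313728590477456
[277.81381233  98.26990235]
```

View pics/w6.png

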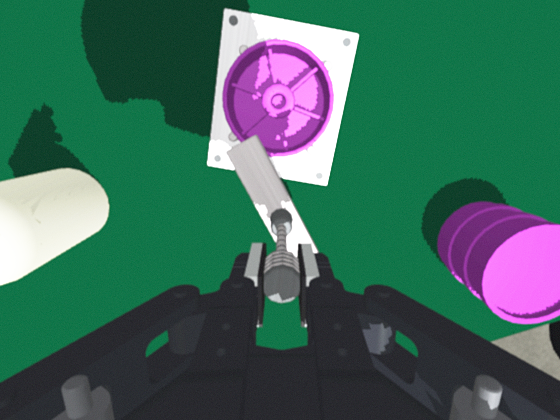

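The cap is clearly visible with its bore at about (278,100), against a prediction of (277.8,98.3). I'll refine that.

```bash
python3 - <<'E'
from h import *
c=load('w6')
cv2.imwrite('pics/c7.png',cv2.resize(c['pixels'][35:160,215:340,::-1],None,fx=4.8,fy=4.8,interpolation=cv2.INTER_CUBIC))
cv2.imwrite('pics/c8.png',cv2.resize(c['pixels'][130:310,215:345,::-1],None,fx=3.3,fy=3.3,interpolation=cv2.INTER_CUBIC))
E
```

```text
(no output)
```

View pics/c7.png

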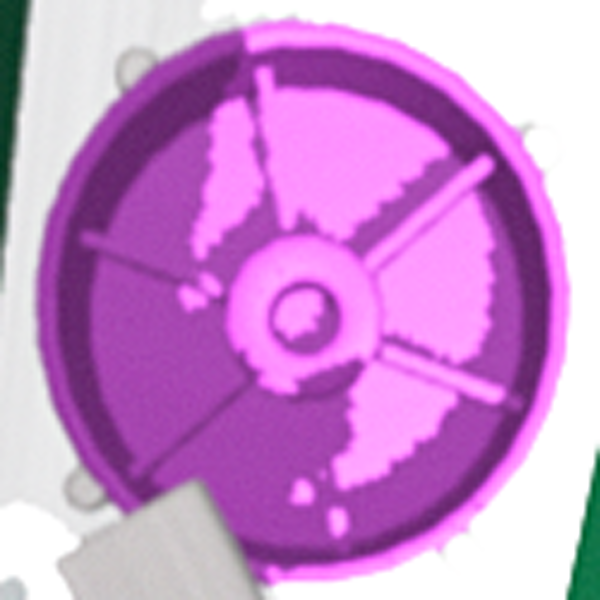

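View pics/c8.png

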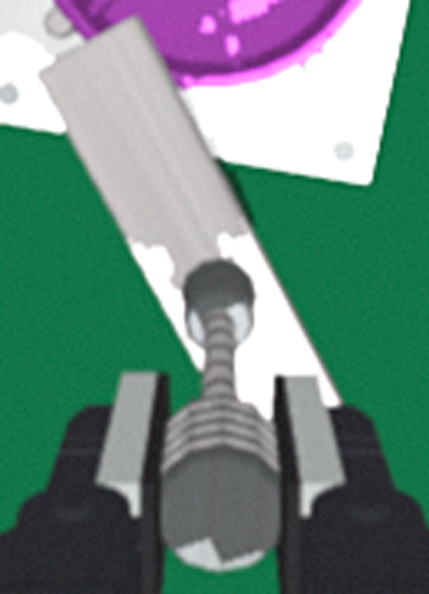

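```bash
python3 - <<'E'
from h import *
c=load('w6');o=robot.get_obs();R=np.array(o['orientation']);p=o['position']
b=pt(c,278.5,101,49);print('bore',b, 'depth',pt(c,285,112))
t=load('top0');s=load('scene0')
print('tri3',tri((c,278.5,101),(t,285+191/5,178+183/5),(s,170+(587-375)/5,215+124/5)))
for u,v,z in((220,510,224.1),(218,290,150.1)):
    h=pt(c,215+u/3.3,130+v/3.3,z);print('gauge pt',h,R.T@(h-p), pt(c,215+u/3.3,130+v/3.3))
# rim circle in undistorted plane
px=c['pixels'].astype(int)
m=(px[...,0]>px[...,1]+40)&(px[...,2]>px[...,1]+40);m[:, :215]=0;m[:,340:]=0;m[160:]=0
ct,_=cv2.findContours(m.astype(np.uint8),cv2.RETR_EXTERNAL,cv2.CHAIN_APPROX_NONE)
k=max(ct,key=cv2.contourArea)[:,0]
q=np.array([pt(c,u,v,52)[:2] for u,v in k])
sel=(np.hypot(*(q-[573,-202]).T)>45)
q=q[sel]
A=np.c_[2*q,np.ones(len(q))]
for _ in range(5):
    x=np.linalg.lstsq(A,(q**2).sum(1),rcond=None)[0];r=np.sqrt(x[2]+x[0]**2+x[1]**2)
    e=abs(np.hypot(*(q-x[:2]).T)-r);q=q[e<1.5];A=np.c_[2*q,np.ones(len(q))]
print('rim',x[:2],r,len(q))
print(move([b[0],b[1],197.4]))
E
```

```text
bore [ 575.37427541 -202.28072641   49.        ] depth [ 586.31597992 -200.32200814   50.90166855]
tri3 (array([ 574.02925016, -202.01406001,   48.00028639]), [np.float64(1.3132527280018953), np.float64(1.1860093539835481), np.float64(0.9621067732888776)])
gauge pt [ 653.7505624  -230.31141676  224.1       ] [  0.84058792 -26.65665742   0.32153499] [ 654.09815378 -230.44676512  223.44874385]
gauge pt [ 648.2274648  -228.43649843  150.1       ] [ 0.54592757 47.34467719  6.12976848] [ 648.22206986 -228.43437157  150.11810051]
rim [ 574.69551587 -202.75915579] 48.74988448930725 301
[-0.0018  0.0001  0.0835]
```

Call:
{"op": "apply_moves", "data": {
  "targets": [
    {"dx": 0, "dy": 0, "dz": 0.012, "twist": 0},
    {"dx": -0.001, "dy": 0, "dz": 0.03, "twist": 0},
    {"dx": -0.0024, "dy": 0.005, "dz": 0.055, "twist": 0},
    {"dx": -0.0024, "dy": 0.02, "dz": 0.072, "twist": 0},
    {"dx": -0.0024, "dy": 0.035, "dz": 0.08, "twist": 0},
    {"dx": -0.0024, "dy": 0.05, "dz": 0.0835, "twist": 0},
    {"dx": -0.0024, "dy": 0.058, "dz": 0.0835, "twist": 0},
    {"dx": -0.0024, "dy": 0.058, "dz": 0.0835, "twist": 0},
    {"dx": -0.0024, "dy": 0.058, "dz": 0.0835, "twist": 0}
  ]
}}

```text
time_s: 6.6
position: [575.9, -204.0, 139.8]
orientation: [[0.368, 0.001, -0.93], [0.93, -0.0, 0.368], [-0.0, -1.0, -0.001]]
force: [1.0, -1.1, -3.6]
width: 15.1
```

```bash
python3 - <<'E'
from h import *
c=snap('wrist','w7');o=robot.get_obs();print(o['time_s'],o['position'],o['force'],o['wrist_torque'],o['width']);
s=snap('scene','s7');t=snap('top','t7')
A=cv2.resize(s['pixels'][185:285,160:270,::-1],(605,550),interpolation=cv2.INTER_CUBIC)
B=cv2.resize(c['pixels'][120:330,190:370,::-1],(471,550),interpolation=cv2.INTER_CUBIC)
cv2.imwrite('pics/c9.png',A);cv2.imwrite('pics/c10.png',B)
cv2.imwrite('pics/c11.png',cv2.resize(t['pixels'][165:260,275:370,::-1],None,fx=6,fy=6,interpolation=cv2.INTER_CUBIC))
E
```

```text
6.65 [ 576.04042791 -204.09087685  140.01199415] [-0.50589986 -0.57959817 -2.47603723] [ 0.04818045 -0.0440728   0.00775118] 15.45048896289811
```

View pics/c9.png

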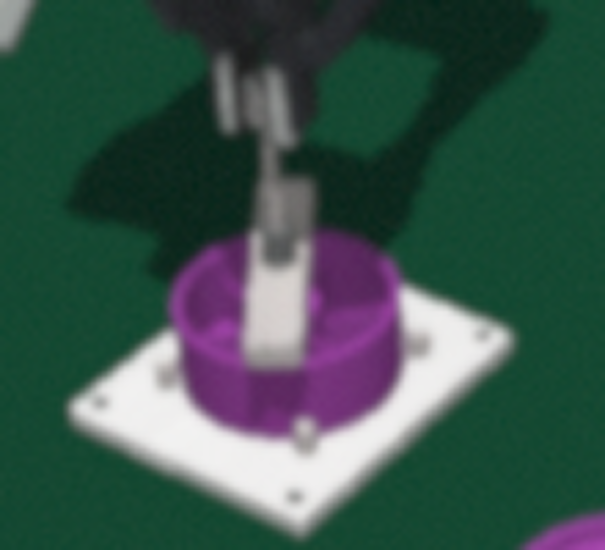

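View pics/c10.png

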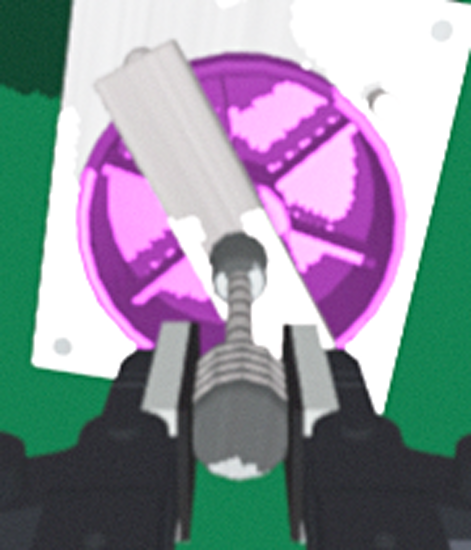

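View pics/c11.png

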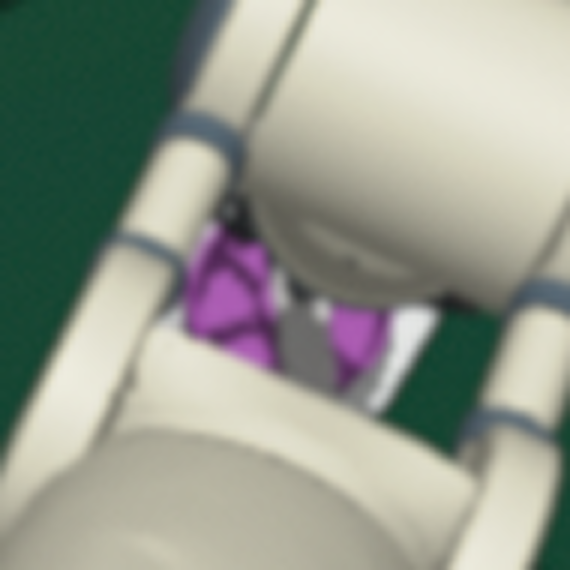

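```bash
python3 - <<'E'
from h import *
c=load('w7');o=robot.get_obs();R=np.array(o['orientation']);p=o['position']
k=471/180
def w(a,b,z): return pt(c,190+a/k,120+b/k,z)
zb=p[2]-77.3; print('bar under',zb)
for n,a,b,z in(('headtop',240,437,zb+104),('barreltop',239,287,zb+30)): print(n,w(a,b,z))
# bar top corners
for a,b in((95,82),(176,40),(382,412)): print('corner',w(a,b,zb+12))
px=c['pixels'].astype(int);P=cloud(c)
m=(px[...,0]>px[...,1]+40)&(px[...,2]>px[...,1]+40);m[:, :190]=0;m[:,370:]=0
ct,_=cv2.findContours(m.astype(np.uint8),cv2.RETR_EXTERNAL,cv2.CHAIN_APPROX_NONE)
q=np.vstack([a[:,0] for a in ct]);q=np.array([pt(c,u,v,52)[:2] for u,v in q])
for f in(4,3,2,1.5,1,1):
    x=(574,-202.5) if f==4 else x[:2]
    r=49 if f==4 else r
    q2=q[abs(np.hypot(*(q-x).T)-r)<f]
    x=np.linalg.lstsq(np.c_[2*q2,np.ones(len(q2))],(q2**2).sum(1),rcond=None)[0];r=np.sqrt(x[2]+x[0]**2+x[1]**2)
print('rim',x[:2],r,len(q2))
# hub visible: points near hub top face
E
```

```text
bar under 62.67840941558599
headtop [ 576.99431402 -203.60254491  166.67840942]
barreltop [ 578.09082688 -204.18093677   92.67840942]
corner [ 519.10163911 -220.40856186   74.67840942]
corner [ 517.02762177 -197.15048197   74.67840942]
corner [ 634.51156649 -182.42266782   74.67840942]
rim [ 574.03762935 -202.38408709] 48.79384258353138 217
```

Call:
{"op": "apply_moves", "data": {
  "targets": [
    {"dx": 0.0004, "dy": 0.002, "dz": 0.0022, "twist": 0},
    {"dx": 0.0004, "dy": 0.005, "dz": 0.0022, "twist": 0},
    {"dx": 0.0004, "dy": 0.007, "dz": 0.0022, "twist": 0},
    {"dx": 0.0004, "dy": 0.008, "dz": 0.0022, "twist": 0},
    {"dx": 0.0004, "dy": 0.008, "dz": 0.0022, "twist": 0}
  ]
}}

```text
time_s: 7.25
position: [573.4, -202.8, 131.1]
orientation: [[0.368, -0.0, -0.93], [0.93, 0.0, 0.368], [-0.0, -1.0, 0.0]]
force: [-0.7, -0.3, -3.1]
width: 15.6
```

```bash
python3 - <<'E'
from h import *
c=snap('wrist','w8');o=robot.get_obs();print(o['time_s'],o['position'],o['force'],o['wrist_torque'],o['width']);
s=snap('scene','s8')
A=cv2.resize(s['pixels'][185:285,160:270,::-1],(605,550),interpolation=cv2.INTER_CUBIC)
B=cv2.resize(c['pixels'][120:330,190:370,::-1],(471,550),interpolation=cv2.INTER_CUBIC)
cv2.imwrite('pics/c12.png',A);cv2.imwrite('pics/c13.png',B)
E
```

```text
7.3 [ 573.46012011 -202.82668153  131.19756597] [-0.23488115 -0.67742438 -3.3935935 ] [0.06875153 0.00449518 0.03918459] 15.384657361878894
```

View pics/c12.png

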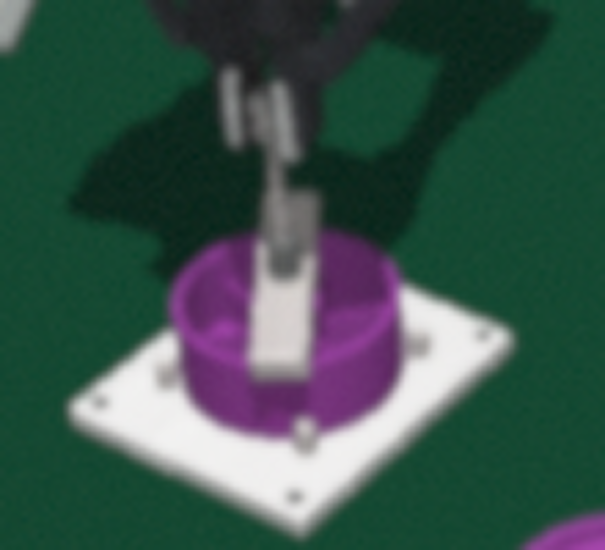

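View pics/c13.png

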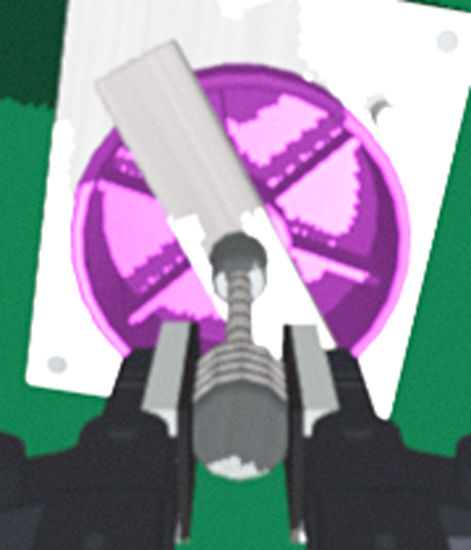

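```bash
python3 - <<'E'
from h import *
c=load('w8');s=load('s8');o=robot.get_obs();p=o['position']
k=471/180
def w(a,b,z): return pt(c,190+a/k,120+b/k,z)
zb=p[2]-77.3; print('bar under',zb)
for n,a,b,z in(('headtop',240,437,zb+104),('barreltop',239,287,zb+30)): print(n,w(a,b,z))
px=c['pixels'].astype(int)
m=(px[...,0]>px[...,1]+40)&(px[...,2]>px[...,1]+40);m[:, :190]=0;m[:,370:]=0
ct,_=cv2.findContours(m.astype(np.uint8),cv2.RETR_EXTERNAL,cv2.CHAIN_APPROX_NONE)
q=np.vstack([a[:,0] for a in ct]);q=np.array([pt(c,u,v,52)[:2] for u,v in q])
for f in(4,3,2,1.5,1,1):
    x=(574,-202.5) if f==4 else x[:2]
    r=49 if f==4 else r
    q2=q[abs(np.hypot(*(q-x).T)-r)<f]
    x=np.linalg.lstsq(np.c_[2*q2,np.ones(len(q2))],(q2**2).sum(1),rcond=None)[0];r=np.sqrt(x[2]+x[0]**2+x[1]**2)
print('rim',x[:2],r,len(q2))
# scene: bar front end corners (top edge) crop 5.5x ; front bottom edge
for a,b,z in((248,372,zb+12),(312,372,zb+12),(300,192,zb+12),(322,192,zb+12)): print('scene bar',pt(s,160+a/5.5,185+b/5.5,z))
# barrel bottom foot in scene
print('pred', [(proj(s,[574,-202.5,z])-[160,185])*5.5 for z in (zb+12,zb+30,zb+94)])
E
```

```text
bar under 53.978575414470626
headtop [ 574.46331736 -202.41591746  157.97857541]
barreltop [ 575.49304672 -202.96476887   83.97857541]
rim [ 574.22918189 -202.38304481] 48.75770518544278 202
scene bar [ 644.99120646 -205.96485188   65.97857541]
scene bar [ 643.80745845 -179.64225716   65.97857541]
scene bar [ 515.81185637 -203.0064827    65.97857541]
scene bar [ 515.34965083 -193.08549229   65.97857541]
pred [array([281.97623089, 269.10817944]), array([278.91685541, 235.61988987]), array([267.5665032 , 111.37757844])]
```

Call:
{"op": "apply_moves", "data": {
  "targets": [
    {"dx": 0, "dy": 0.0005, "dz": 0, "twist": 0},
    {"dx": 0, "dy": 0.001, "dz": 0, "twist": 0},
    {"dx": 0, "dy": 0.0015, "dz": 0, "twist": 0},
    {"dx": 0, "dy": 0.002, "dz": 0, "twist": 0},
    {"dx": 0, "dy": 0.0025, "dz": 0, "twist": 0},
    {"dx": 0, "dy": 0.003, "dz": 0, "twist": 0},
    {"dx": 0, "dy": 0.003, "dz": 0, "twist": 0},
    {"dx": 0, "dy": 0.003, "dz": 0, "twist": 0}
  ]
}}

```text
time_s: 8.15
position: [573.5, -202.9, 128.3]
orientation: [[0.368, 0.0, -0.93], [0.93, -0.0, 0.368], [-0.0, -1.0, -0.0]]
force: [-0.3, -1.9, 0.9]
width: 15.5
```

```bash
python3 - <<'E'
from h import *
o=robot.get_obs();print(o['time_s'],o['position'],o['force'],o['wrist_torque'],o['width'])
E
```

```text
8.15 [ 573.51464633 -202.8505456   128.25341742] [-0.27994295 -1.85633894  0.8775529 ] [-0.18341151  0.09810952 -0.01244509] 15.460103778889593
```

Base contact is felt: Fz went from -3.4 to +0.9 N. I'll continue and look for steady sliding.

Call:
{"op": "apply_moves", "data": {
  "targets": [
    {"dx": 0, "dy": 0.001, "dz": 0, "twist": 0},
    {"dx": 0, "dy": 0.002, "dz": 0, "twist": 0},
    {"dx": 0, "dy": 0.003, "dz": 0, "twist": 0},
    {"dx": 0, "dy": 0.004, "dz": 0, "twist": 0},
    {"dx": 0, "dy": 0.005, "dz": 0, "twist": 0},
    {"dx": 0, "dy": 0.005, "dz": 0, "twist": 0}
  ]
}}

```text
time_s: 8.75
position: [573.4, -202.8, 123.1]
orientation: [[0.368, -0.0, -0.93], [0.93, 0.0, 0.368], [0.0, -1.0, 0.0]]
force: [1.0, -1.6, -1.9]
width: 15.1
```

```bash
python3 - <<'E'
from h import *
c=snap('wrist','w9');o=robot.get_obs();print(o['time_s'],o['position'],o['force'],o['wrist_torque'],o['width'])
B=cv2.resize(c['pixels'][120:330,190:370,::-1],(471,550),interpolation=cv2.INTER_CUBIC)
cv2.imwrite('pics/c14.png',B)
E
```

```text
8.8 [ 573.41776066 -202.73245742  123.0927603 ] [ 0.24821829 -0.4125769  -1.13841295] [-0.09946331 -0.05771292  0.06445262] 15.773861138058065
```

View pics/c14.png

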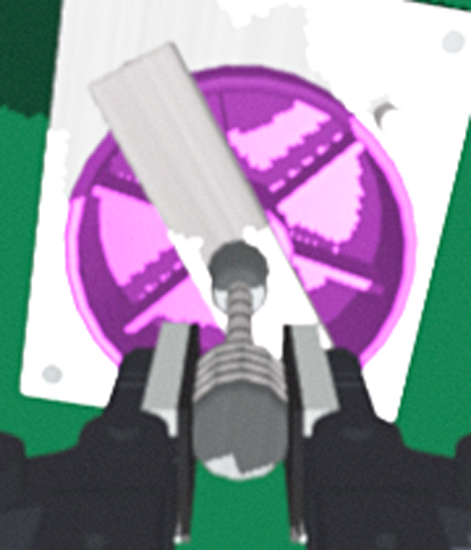

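The rod is sliding and the base is seated. I'll slide quickly to just before the shallowest floor (TCP about 104), then feel for it slowly.

Call:
{"op": "apply_moves", "data": {
  "targets": [
    {"dx": 0, "dy": 0.002, "dz": 0, "twist": 0},
    {"dx": 0, "dy": 0.004, "dz": 0, "twist": 0},
    {"dx": 0, "dy": 0.006, "dz": 0, "twist": 0},
    {"dx": 0, "dy": 0.008, "dz": 0, "twist": 0},
    {"dx": 0, "dy": 0.01, "dz": 0, "twist": 0},
    {"dx": 0, "dy": 0.012, "dz": 0, "twist": 0},
    {"dx": 0, "dy": 0.014, "dz": 0, "twist": 0},
    {"dx": 0, "dy": 0.015, "dz": 0, "twist": 0},
    {"dx": 0, "dy": 0.016, "dz": 0, "twist": 0},
    {"dx": 0, "dy": 0.016, "dz": 0, "twist": 0}
  ]
}}

```text
time_s: 9.8
position: [573.4, -202.8, 107.1]
orientation: [[0.368, -0.0, -0.93], [0.93, 0.0, 0.368], [-0.0, -1.0, 0.0]]
force: [0.6, -0.0, -2.8]
width: 15.3
```

Call:
{"op": "apply_moves", "data": {
  "targets": [
    {"dx": 0, "dy": 0.0005, "dz": 0, "twist": 0},
    {"dx": 0, "dy": 0.001, "dz": 0, "twist": 0}
  ]
}}

```text
time_s: 10.0
position: [573.5, -202.8, 106.3]
orientation: [[0.368, 0.0, -0.93], [0.93, -0.0, 0.368], [-0.0, -1.0, -0.0]]
force: [0.6, -0.1, 1.7]
width: 15.4
```

Call:
{"op": "apply_moves", "data": {
  "targets": [
    {"dx": 0, "dy": 0.0005, "dz": 0, "twist": 0},
    {"dx": 0, "dy": 0.001, "dz": 0, "twist": 0}
  ]
}}

```text
time_s: 10.2
position: [573.4, -202.8, 105.3]
orientation: [[0.368, 0.0, -0.93], [0.93, 0.0, 0.368], [0.0, -1.0, 0.0]]
force: [0.8, -0.7, 2.0]
width: 15.0
```

Steady sliding reads about +2 N. I'll keep feeling in 1 mm steps.

Call:
{"op": "apply_moves", "data": {
  "targets": [
    {"dx": 0, "dy": 0.0005, "dz": 0, "twist": 0},
    {"dx": 0, "dy": 0.001, "dz": 0, "twist": 0}
  ]
}}

```text
time_s: 10.4
position: [573.5, -202.8, 104.2]
orientation: [[0.368, -0.0, -0.93], [0.93, 0.0, 0.368], [-0.0, -1.0, 0.0]]
force: [-1.2, -0.6, 1.3]
width: 15.6
```

```bash
sleep 0
```

Call:
{"op": "apply_moves", "data": {
  "targets": [
    {"dx": 0, "dy": 0.0005, "dz": 0, "twist": 0},
    {"dx": 0, "dy": 0.001, "dz": 0, "twist": 0}
  ]
}}

```text
time_s: 10.6
position: [573.5, -202.8, 103.2]
orientation: [[0.368, 0.0, -0.93], [0.93, -0.0, 0.368], [-0.0, -1.0, -0.0]]
force: [-0.3, -0.2, 2.2]
width: 15.4
```

Call:
{"op": "apply_moves", "data": {
  "targets": [
    {"dx": 0, "dy": 0.0005, "dz": 0, "twist": 0},
    {"dx": 0, "dy": 0.001, "dz": 0, "twist": 0}
  ]
}}

```text
time_s: 10.8
position: [573.6, -202.9, 102.5]
orientation: [[0.368, 0.0, -0.93], [0.93, -0.0, 0.368], [-0.0, -1.0, -0.0]]
force: [-2.8, 0.1, 10.8]
width: 14.9
```

Contact: the force jumped to 10.8 N. I'll back off half a millimetre straight away.

Call:
{"op": "apply_moves", "data": {
  "targets": [
    {"dx": 0, "dy": -0.0004, "dz": 0, "twist": 0}
  ]
}}

```text
time_s: 10.9
position: [573.5, -202.8, 102.8]
orientation: [[0.368, 0.0, -0.93], [0.93, -0.0, 0.368], [-0.0, -1.0, -0.0]]
force: [0.1, -1.2, -0.8]
width: 15.5
```

```bash
python3 - <<'E'
from h import *
o=robot.get_obs();print(o['time_s'],o['position'],o['force'],o['wrist_torque'],o['width'])
E
```

```text
10.9 [ 573.48492006 -202.80056022  102.76457894] [ 0.09368549 -1.18960976 -0.75408689] [-0.16117737  0.09456993  0.00579856] 15.477873415138008
```

Call:
{"op": "apply_moves", "data": {
  "targets": [
    {"dx": 0, "dy": 0.0001, "dz": 0, "twist": 0},
    {"dx": 0, "dy": 0.0002, "dz": 0, "twist": 0},
    {"dx": 0, "dy": 0.0002, "dz": 0, "twist": 0},
    {"dx": 0, "dy": 0.0002, "dz": 0, "twist": 0}
  ]
}}

```text
time_s: 11.3
position: [573.5, -202.8, 102.7]
orientation: [[0.368, 0.0, -0.93], [0.93, -0.0, 0.368], [-0.0, -1.0, -0.0]]
force: [-1.0, -0.3, 6.1]
width: 15.6
```

```bash
python3 - <<'E'
from h import *
c=snap('wrist','w10');o=robot.get_obs();print(o['time_s'],o['position'],o['force'],o['wrist_torque'],o['width'])
s=snap('scene','s10')
A=cv2.resize(s['pixels'][185:285,160:270,::-1],(605,550),interpolation=cv2.INTER_CUBIC)
B=cv2.resize(c['pixels'][120:330,190:370,::-1],(471,550),interpolation=cv2.INTER_CUBIC)
cv2.imwrite('pics/c15.png',np.hstack([A,B])[:, 276:])
E
```

```text
11.35 [ 573.5350359  -202.82166889  102.68404009] [-0.3467242  -1.10762776  5.59794729] [-0.02659408  0.13457177  0.01980258] 15.376569241974556
```

View pics/c15.png

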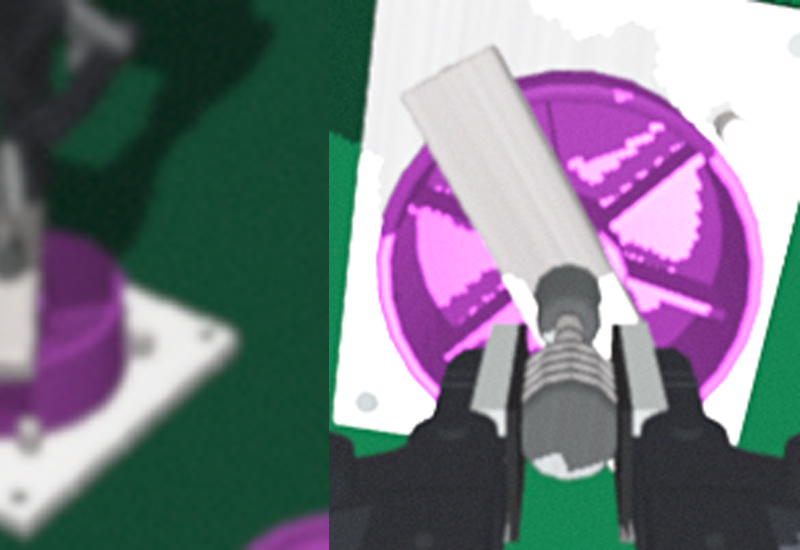

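The floor holds firmly at 5.6–6.1 N. I'll ease the grip, then open slowly while holding this pose.

Call:
{"op": "apply_moves", "data": {
  "targets": [
    {"dx": 0, "dy": 0, "dz": 0, "twist": 0},
    {"dx": 0, "dy": 0, "dz": 0, "twist": 0}
  ],
  "grip_force": 20
}}

```text
time_s: 11.6
position: [573.5, -202.8, 102.6]
orientation: [[0.368, 0.0, -0.93], [0.93, -0.0, 0.368], [-0.0, -1.0, -0.0]]
force: [-1.7, -0.2, 5.9]
width: 15.1
```

Call:
{"op": "apply_moves", "data": {
  "targets": [
    {"dx": 0, "dy": 0, "dz": 0, "twist": 0},
    {"dx": 0, "dy": 0, "dz": 0, "twist": 0},
    {"dx": 0, "dy": 0, "dz": 0, "twist": 0},
    {"dx": 0, "dy": 0, "dz": 0, "twist": 0},
    {"dx": 0, "dy": 0, "dz": 0, "twist": 0}
  ],
  "fingers": 0.5
}}

```text
time_s: 12.1
position: [573.4, -202.8, 102.4]
orientation: [[0.368, -0.0, -0.93], [0.93, 0.0, 0.368], [0.0, -1.0, 0.0]]
force: [-0.7, 0.1, -0.4]
width: 42.7
```

```bash
python3 - <<'E'
from h import *
c=snap('wrist','w11');o=robot.get_obs();print(o['time_s'],o['position'],o['force'],o['wrist_torque'],o['width'])
cv2.imwrite('pics/c16.png',cv2.resize(c['pixels'][120:330,190:370,::-1],(471,550),interpolation=cv2.INTER_CUBIC))
E
```

```text
12.15 [ 573.40830952 -202.76664236  102.41056452] [-0.44689466 -0.22988256 -0.84023452] [-0.05501391  0.04063979 -0.01262794] 42.81350699993889
```

View pics/c16.png

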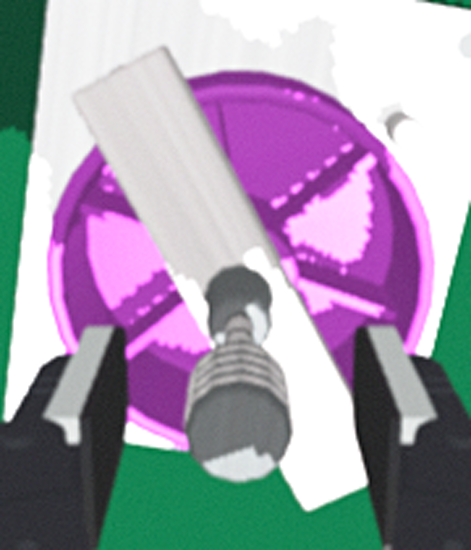

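```bash
python3 - <<'E'
from h import *
a=load('w10');b=load('w11')
# head top patch & barrel/bar patch heights before/after
for n,c,(u,v) in(('before',a,(0,0)),('after',b,(0,0))):
    p=cloud(c);Z=p[...,2]
    m=np.zeros(Z.shape,bool);m[270:310,255:305]=1
    h=p[m&(Z>124)&(Z<136)&(np.hypot(p[...,0]-574,p[...,1]+202.5)<7)]
    m2=np.zeros(Z.shape,bool);m2[140:330,190:340]=1
    g=p[m2&(abs(Z-64)<4)&(np.hypot(p[...,0]-574,p[...,1]+202.5)>15)&(np.hypot(p[...,0]-574,p[...,1]+202.5)<58)&(abs((p[...,0]-574)*-.1+(p[...,1]+202.5))<8)]
    print(n,len(h),np.median(h,0),h[:,2].std(),len(g),np.median(g[:,2]))
    # bar flatness plane fit
    x=np.linalg.lstsq(np.c_[g[:,0]-574,g[:,1]+202.5,np.ones(len(g))],g[:,2],rcond=None)[0];print(' plane',x)
E
```

```text
before 763 [ 573.9604473  -202.44146804  129.02964434] 0.5333177805226184 1932 65.1050629676631
 plane [-1.49685370e-03 -3.48770611e-03  6.50260421e+01]
after 766 [ 573.85309971 -202.35226236  129.10819857] 0.5470346252166854 2967 65.07988652013123
 plane [6.20217236e-04 1.66171439e-03 6.51061770e+01]
```

The head height is unchanged within noise (129.0 before, 129.1 after), and the bar is flat with slopes under 0.3°. I'll retreat straight up.

Call:
{"op": "apply_moves", "data": {
  "targets": [
    {"dx": 0, "dy": -0.005, "dz": 0, "twist": 0},
    {"dx": 0, "dy": -0.015, "dz": 0, "twist": 0},
    {"dx": 0, "dy": -0.03, "dz": 0, "twist": 0},
    {"dx": 0, "dy": -0.055, "dz": 0, "twist": 0},
    {"dx": 0, "dy": -0.085, "dz": 0, "twist": 0},
    {"dx": 0, "dy": -0.11, "dz": 0, "twist": 0},
    {"dx": 0, "dy": -0.125, "dz": 0, "twist": 0},
    {"dx": 0, "dy": -0.13, "dz": 0, "twist": 0},
    {"dx": 0, "dy": -0.13, "dz": 0, "twist": 0}
  ]
}}

```text
time_s: 13.05
position: [573.7, -202.9, 233.3]
orientation: [[0.368, 0.001, -0.93], [0.93, -0.001, 0.368], [-0.0, -1.0, -0.001]]
force: [-0.0, 0.2, -0.9]
width: 42.6
```

```bash
python3 - <<'E'
from h import *
c=snap('wrist','w12');o=robot.get_obs();print(o['time_s'],o['position'],o['force'])
s=snap('scene','s12')
cv2.imwrite('pics/c17.png',np.hstack([cv2.resize(s['pixels'][185:285,160:270,::-1],(440,400)),cv2.resize(c['pixels'][100:290,190:361,::-1],(360,400))]))
p=cloud(c);d=np.hypot(p[...,0]-574,p[...,1]+202.5);Z=p[...,2]
h=p[(Z>120)&(Z<145)&(d<20)];print('head',len(h),np.median(h,0))
u,v=proj(c,[574,-202.5,129]);print(u,v)
g=p[(abs(Z-64)<4)&(d>15)&(d<58)&(abs((p[...,0]-574)*-.1+(p[...,1]+202.5))<8)]
print(len(g),np.linalg.lstsq(np.c_[g[:,0]-574,g[:,1]+202.5,np.ones(len(g))],g[:,2],rcond=None)[0])
E
```

```text
13.1 [ 573.28975511 -202.72026783  232.39648659] [-0.54064328  0.2302381  -1.59689694]
head 393 [ 572.78666776 -201.9483579   128.78743776]
281.1739380069298 203.76321133721996
1180 [-7.99737476e-04  7.25875763e-03  6.50407111e+01]
```

View pics/c17.png

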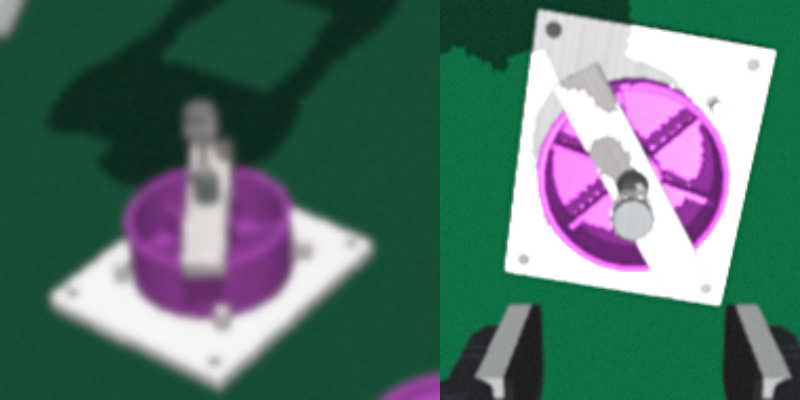

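View pics/s12.png

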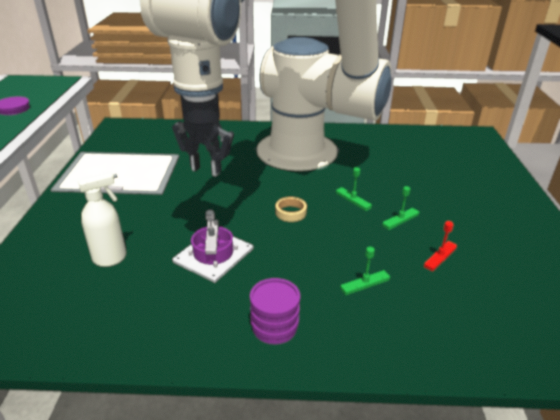

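The gauge stands flat across the cap's rim with its rod down, the cap is in its nest, nothing else has moved and the arm is clear. I'm handing in.

```bash
python3 -c "
from station import robot
print(robot.close_job())"
```

```text
the job is handed in; nothing more can be done
None
```

The depth gauge is standing flat across the hub cap's rim with its rod down on the bore floor. The job was handed in at about 13 s. I gripped the steel gauge by the rod's head, set its bar on the rim, slid the rod down until it stopped, then let go and moved the arm clear.

**Depth:** the rod bottomed after about 26.7 mm of travel, so the floor is roughly 21.7 mm below the rim. That comes from arm positions, is good to about 1 mm, and sits inside the given 20–36 mm.

**Force on the floor:** the wrist read a brief peak of 10.8 N at first touch, including about 2 N of sliding friction. That is more than the 5 N you asked for. I backed off at once, and pressing again held firm at about 5.6–6.1 N until release.

**Checks after release:**
- **Rod and bar:** the head's height did not change measurably when I let go (129.0 mm before, 129.1 mm just after, 128.8 mm in the last view). The bar read flat within about 0.4°. I did not press the rod again after letting go.
- **Position over the bore:** just before touchdown, the wrist camera put the rod within about 1.5 mm of the cap's centre. The first measurements of the bore from different cameras disagreed by about 2 mm; the play is 3.5 mm.
- **Surroundings:** the last pictures show the cap in its nest and the other things on the bench where they were.

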